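# Put the mixed sample vials away by kind

## Robot

A 7-joint arm with a two-finger parallel gripper is mounted at the origin on the work surface. World frame = base frame: x ahead of the robot, y to its left, z up, the work surface at z = 0. Lengths are in m, angles in rad, forces in N, time in s.
With the tool pointing down it reaches from about 0.4 to 0.875 m from the base axis. Payload 19.3 kg.
Tool frame: the origin (TCP) lies midway between the tips of the shut fingers; the grasp point (between the pads) lies 19 mm behind it; z points along the fingers, y is the line along which they close (so a half turn about z gives the same grasp; the last joint's range is limited). The gripper opens to 85 mm and grips with 20 to 120 N. Pads are 22 mm wide; open, the fingers measure 114 mm over their backs; the gripper's body (76 mm by 85 mm) begins 54 mm behind the grasp point. The pads swing forward as they close: fully open they stand 13 mm farther back than shut.
Start: joints at [-1.242, 0.521, -0.036, 1.599, 0.021, 1.021, -0.113], TCP at [0.243, 0.576, 0.231] pointing down, gripper open.
Joint ranges: [-2.91, 2.91], [-0.3, 2.13], [-1.5, 1.42], [0.17, 2.43], [-1.26, 4.41], [0.16, 1.93], [-2.52, 2.52]. Speed limits (rad/s): [1.89, 1.89, 2.39, 2.39, 3.01, 3.01, 3.01].

## Interface

Orientations are given as [roll, pitch, yaw] about the fixed x, y, z axes, in that order (R = Rz(yaw) Ry(pitch) Rx(roll)).
In Python, from workcell import * gives the robot as it stands. The module is installed in compiled form; this text tells all that it offers.
- The arm moves only by the tool play_rows, never from a script. Its argument "deltas" is a list of rows, each a list of 7 numbers: the shift along the tool's x, y, z in units of 500 mm (1.0 is 500 mm), then the turn, a rotation vector about the tool's x, y, z in units of 120 degrees (1.0 is 120 degrees), then the closure, from 0 (fully open) to 1 (shut). A call has 1 to 10 rows; each row is the pose to reach, as a shift and turn from the pose commanded when the call began, along the tool's axes at that moment; what a row does not reach only later rows make up. A row lasts 1/10 s, in which the tool goes at most 50 mm and 8.59 degrees, less where a joint would pass 70% of its speed; a pose out of reach is approached as far as the arm can. A call with a number of a shift or a turn outside -1 to 1 is refused whole. A call with a gripper value outside its range is refused whole. The fingers move at their own pace and stop on an object; "newtons" is the grip in N (left out, the last holds). Time passes only in rows, so rows that repeat a pose let the fingers close. It gives the time, the measured TCP pose, the force, the opening and the grip force at its end, in the units of the state.
- observe(): the state, without advancing time (a new reading comes with each control period).
- grab_frame(name): name is "scene" or "top" or "wrist"; returns the picture (400x640x3 uint8, red, green, blue); there is no depth.
- get_calibration(name): a dict with "fovy" (degrees; the focal length in pixels is half the picture's height over the tangent of half this angle, whatever the lens; pixels are square), "cx", "cy" (the principal point, pixels), "k1" (the pictures are not rectified: a ray, as slopes to the right and down, at radius r is drawn at 1 + k1 r^2 times it, then the intrinsics apply), "xyz" and "rotation" of the camera in the world. Camera axes: x right, y down, z forward; pixel columns grow to the right and rows downward; lengths in m; the calibration is good to about 2 mm. A picture is of the moment at which its call begins: read the wrist's pose just before it. get_calibration takes no time and is no camera call; for the wrist camera it gives the pose at the moment of the call.
- job_done(): hands the job in; it is judged then, once.
The state is a dict: "clock": time; "qpos": joint angles; "qd": joint speeds; "joint_efforts": joint torques, N m; "position": TCP position; "tool_rot": TCP orientation; "force": force on the tool from outside, world axes, zero at the start; "moment": the same for the moment, N m; "grip_width": finger opening in m; "finger_force": force on a finger pad.
Only numpy, scipy, OpenCV 4.12 (cv2) and the standard library are available. Lean on these libraries where they do the work, as an engineer would, in place of code of your own. Each camera call takes 0.05 s, during which the arm holds its last target. There are 200 camera calls.

## Task

Put the mixed glassware away: the two tall vials in the tray with two square cells, the two short vials in the block with two round wells (one vial to a cell or well), and the squat jar in the tray with the single large cell. Each must end standing upright on the floor of its cell; set the glass down rather than dropping it, and do not knock any of it over. Leave the pipette and the bottle where they are.

Things in the scene. Friction and masses are not known exactly. Their poses are not given: they have to be found in the camera images.
- tall1: One of two identical tall vials, clear glass with a white label and a dark teal screw cap of the same width as the glass: a cylinder 28 mm in diameter and 68 mm tall, about 45 g. Its origin is the centre of its underside, z up along its axis. It starts standing upright on the bench and is round, so it can be gripped from any side.
- tall2: One of two identical tall vials, clear glass with a white label and a dark teal screw cap of the same width as the glass: a cylinder 28 mm in diameter and 68 mm tall, about 45 g. Its origin is the centre of its underside, z up along its axis. It starts standing upright on the bench and is round, so it can be gripped from any side.
- short1: One of two identical short vials, clear glass with a white label and a dark teal screw cap of the same width as the glass: a cylinder 19 mm in diameter and 46 mm tall, about 18 g. Its origin is the centre of its underside, z up along its axis. It starts standing upright on the bench and is round, so it can be gripped from any side.
- short2: One of two identical short vials, clear glass with a white label and a dark teal screw cap of the same width as the glass: a cylinder 19 mm in diameter and 46 mm tall, about 18 g. Its origin is the centre of its underside, z up along its axis. It starts standing upright on the bench and is round, so it can be gripped from any side.
- jar: The squat jar, the widest of the glass things, clear glass with a white label and a dark teal screw cap of the same width as the glass: a cylinder 46 mm in diameter and 48 mm tall, about 95 g. Its origin is the centre of its underside, z up along its axis. It starts standing upright on the bench and is round, so it can be gripped from any side.
- square_tray: White foam tray with two square cells side by side, fixed to the bench: 70 mm (its x) by 128 mm (its y), walls 26 mm high. Origin: centre of its underside, z up. The cells are 50 x 50 mm, centred at y = +29 mm and y = -29 mm (x = 0), with an 8 mm rib between them; their floor is 6 mm above the underside.
- round_rack: White foam block with two round wells side by side, fixed to the bench: 64 mm (its x) by 122 mm (its y), 18 mm high. Origin: centre of its underside, z up. The wells are 40 mm in diameter, centred at y = +29 mm and y = -29 mm (x = 0); their floor is 5 mm above the underside.
- single_tray: White foam tray with one large square cell, fixed to the bench: 88 x 88 mm, walls 8 mm thick and 16 mm high. Origin: centre of its underside, z up. The cell is 72 x 72 mm, centred at x = y = 0; its floor is 5 mm above the underside.
- pipette: Bystander: a navy and white pipette lying on the bench beyond the trays, about 270 mm long overall (its y) and 32 mm thick. Origin: on its underside near the middle.
- bottle: Bystander: a closed amber reagent bottle standing on the bench to the right, 66 mm in diameter and 150 mm tall. Origin: centre of its underside.
Mind the look-alikes: they are no part of the job. Leave any pink look-alike of the jar alone.

How it is judged:
By the outcome, as a careful person would: the job done as asked, in the order asked, and still so for the second after the job is handed in, with the robot touching nothing.
It also fails if it takes over 109 s, if anything falls off the work surface, if the arm or the gripper's body presses on something with over 40 N, if the wrist force passes 120 N, or if a joint passes its speed limit or range.

## Working session

There is one attempt and no reset: what is moved stays moved. The work goes in short steps, Python scripts to look and compute and a tool call to move; the robot and the scene stay as the last step left them, time stands still between calls to the robot, and variables do not carry over. Pictures are saved under pics/ and viewed, at most 14 in all, crops included, and the job is handed in when it is done.

Besides the shell and the picture viewer there is one more tool, called after "Call:" as name([rows], argument=value, ...), one row to a line, values as JSON. play_rows: Moves the arm, as the interface text tells. Its arguments: {"type":"object","properties":{"deltas":{"type":"array"},"newtons":{"type":"number"}},"required":["deltas"]}

```bash
mkdir -p pics
python3 - <<'E'
from workcell import *
import cv2
for n in ("scene","top"):
    f=grab_frame(n); cv2.imwrite(f"pics/{n}0.png",f[:,:,::-1])
    print(n,get_calibration(n))
print(observe())
E
```

```text
scene {'fovy': 55.09579717932979, 'cx': 322.0434853490465, 'cy': 200.32820567227657, 'k1': -0.023472764736018246, 'xyz': array([1.06305838, 0.31355579, 0.62057955]), 'rotation': array([-2.31967953e+00,  2.14522431e-03,  2.23371861e+00])}
top {'fovy': 44.25309775503647, 'cx': 323.53753464478615, 'cy': 190.70736833902416, 'k1': 5.715860973411606e-05, 'xyz': array([ 0.38440015, -0.09080078,  1.17547789]), 'rotation': array([-2.99016575,  0.01414929, -1.59917516])}
{'clock': 0.1, 'qpos': array([-1.24215313,  0.52195102, -0.03631608,  1.59989842,  0.02119048,
        1.02111844, -0.11282944]), 'qd': array([-0.00161387, -0.00142313,  0.00089068, -0.00100503, -0.00108218,
        0.00070665,  0.00035519]), 'joint_efforts': array([ 4.46558202e-03, -9.28470612e+01,  1.98390998e+00, -3.70514989e+01,
        1.81427045e-02,  5.40421810e-03,  5.76151342e-05]), 'position': array([0.24264449, 0.5756709 , 0.23080436]), 'tool_rot': array([-3.14060423e+00,  6.61445612e-05,  2.74269329e+00]), 'force': array([ 0.47128639, -0.31906697, -0.08629262]), 'moment': array([-0.02426658, -0.03113184, -0.00221282]), 'finger_force': 0.0, 'grip_width': 0.08545635266052838}
```

View pics/top0.png

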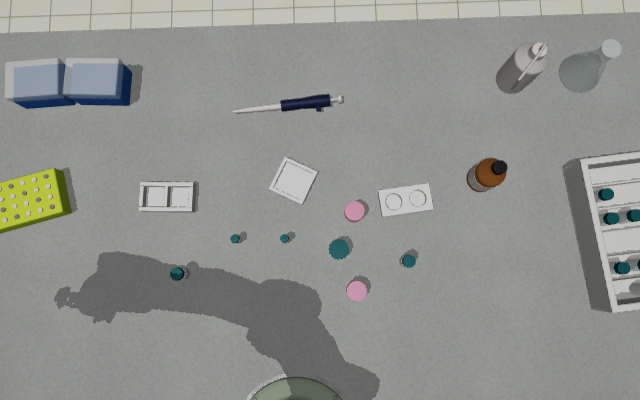

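View pics/scene0.png

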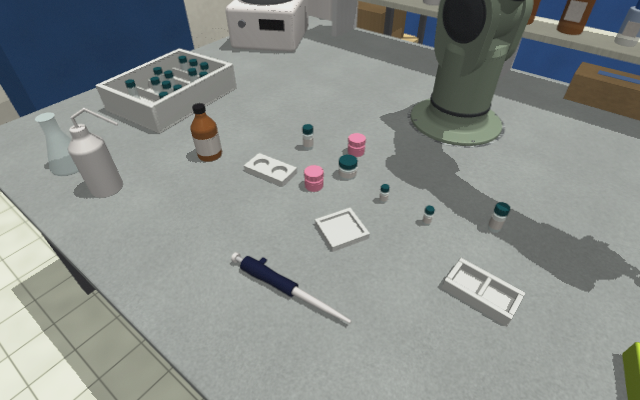

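Candidates (top view): 
- Tall vials: teal caps at (177,273) and (409,261). The other teal caps are the vials in the white box at the right (~606–640, 195–268), which are not part of the job.
- Short vials: (235,239) and (285,239).
- Jar: teal cap at (339,249). The pink look-alikes are at (355,211) and (357,291).
- Square tray (167,197), single tray (294,180), round rack (405,200).

Next I measure all of these in both views and check a close crop.

```bash
cat > h.py <<'E'
import numpy as np, cv2
from scipy.spatial.transform import Rotation as Ro
def rotm(r): return Ro.from_euler('xyz',r).as_matrix()
def ray(c,uv):
    f=200/np.tan(np.radians(c['fovy']/2)); K=np.array([[f,0,c['cx']],[0,f,c['cy']],[0,0,1.]])
    p=cv2.undistortPoints(np.array([[uv]],float),K,np.array([c['k1'],0,0,0,0.]))[0,0]
    return rotm(c['rotation'])@np.array([p[0],p[1],1.])
def plane(c,uv,z):
    d=ray(c,uv); return c['xyz']+d*(z-c['xyz'][2])/d[2]
def tri(c1,u1,c2,u2):
    d1,d2=ray(c1,u1),ray(c2,u2); A=np.stack([d1,-d2],1)
    s=np.linalg.lstsq(A,c2['xyz']-c1['xyz'],rcond=None)[0]
    a=c1['xyz']+s[0]*d1; b=c2['xyz']+s[1]*d2
    return (a+b)/2,np.linalg.norm(a-b)
def teal(img):
    h=cv2.cvtColor(img,cv2.COLOR_BGR2HSV); return cv2.inRange(h,(82,110,20),(100,255,160))
def blobs(m,mn=25):
    n,l,s,c=cv2.connectedComponentsWithStats(m); return [(c[i],s[i]) for i in range(1,n) if s[i,4]>=mn]
E
python3 - <<'E'
from h import *
from workcell import get_calibration
np.set_printoptions(precision=4,suppress=True)
T,S=get_calibration('top'),get_calibration('scene')
print(rotm(T['rotation']),rotm(S['rotation']))
t=cv2.imread('pics/top0.png'); s=cv2.imread('pics/scene0.png')
bt=[b for b in blobs(teal(t)) if b[0][0]<560]; bs=[b for b in blobs(teal(s)) if b[0][0]>240 and b[0][1]>100]
print('T',bt);print('S',bs)
for c,st in bt:
    for zz in(.042,.045,.064): print(zz,plane(T,c,zz))
    best=min(bs,key=lambda b:tri(T,c,S,b[0])[1]+ (0 if .02<tri(T,c,S,b[0])[0][2]<.1 else 1)); print('   tri',best[0],tri(T,c,S,best[0]))
g=cv2.cvtColor(t,cv2.COLOR_BGR2HSV)
w=cv2.inRange(g,(0,0,165),(180,50,255)); w=cv2.morphologyEx(w,cv2.MORPH_CLOSE,np.ones((5,5)))
for c in cv2.findContours(w,cv2.RETR_EXTERNAL,cv2.CHAIN_APPROX_NONE)[0]:
    x,y=c[:,0].mean(0)
    if cv2.contourArea(c)>400 and 120<y<230 and 100<x<460:
        z={0:.024,1:.015,2:.017}[int(x>230)+int(x>350)]
        P=np.array([plane(T,p[0],z)[:2] for p in c],np.float32)
        print('tray',(x,y),cv2.minAreaRect(P*1000))
v=np.hstack([cv2.resize(t[160:310,150:300],None,fx=2.6,fy=3,interpolation=2),cv2.resize(t[160:310,300:450],None,fx=2.6,fy=3,interpolation=2)])
cv2.imwrite('pics/crop.png',v)
E
```

```text
[[-0.0284 -0.9881  0.1512]
 [-0.9995  0.0302  0.0097]
 [-0.0141 -0.1508 -0.9885]] [[-0.6154  0.5376 -0.5764]
 [ 0.7882  0.4178 -0.4519]
 [-0.0021 -0.7324 -0.6808]]
T [(array([234.5 , 238.36]), array([231, 235,   8,   8,  50], dtype=int32)), (array([284.2653, 238.1429]), array([280, 235,   9,   7,  49], dtype=int32)), (array([338.453 , 248.8591]), array([329, 239,  20,  20, 298], dtype=int32)), (array([408.6134, 260.605 ]), array([403, 255,  12,  12, 119], dtype=int32)), (array([176.8308, 273.5538]), array([170, 268,  14,  12, 130], dtype=int32))]
S [(array([307.0385, 128.7051]), array([303, 124,   9,  10,  78], dtype=int32)), (array([347.5317, 161.5268]), array([339, 155,  18,  14, 205], dtype=int32)), (array([384.5294, 187.5686]), array([381, 184,   8,   8,  51], dtype=int32)), (array([501.7712, 208.7843]), array([495, 203,  15,  13, 153], dtype=int32)), (array([429.5   , 209.7143]), array([426, 206,   8,   8,  56], dtype=int32))]
0.042 [0.4531 0.1285 0.042 ]
0.045 [0.4529 0.1279 0.045 ]
0.064 [0.4517 0.1242 0.064 ]
   tri [429.5    209.7143] (array([0.4528, 0.1298, 0.0401]), np.flo
[... 569 characters left out ...]
oat64(0.0014296158000148907))
0.042 [0.3768 0.2605 0.042 ]
0.045 [0.3768 0.2595 0.045 ]
0.064 [0.3769 0.2536 0.064 ]
   tri [501.7712 208.7843] (array([0.3767, 0.2557, 0.0595]), np.float64(0.0013438455810563725))
tray (np.float64(405.4605263157895), np.float64(199.4078947368421)) ((535.1482543945312, -272.76434326171875), (64.87401580810547, 120.94927215576172), 6.719895362854004)
tray (np.float64(165.46875), np.float64(196.0)) ((559.4034423828125, 296.5248107910156), (126.81317138671875, 67.2189712524414), 88.23564910888672)
tray (np.float64(292.7165354330709), np.float64(179.84251968503938)) ((590.6010131835938, -6.191581726074219), (87.4390869140625, 87.95047760009766), 63.11123275756836)
```

View pics/crop.png

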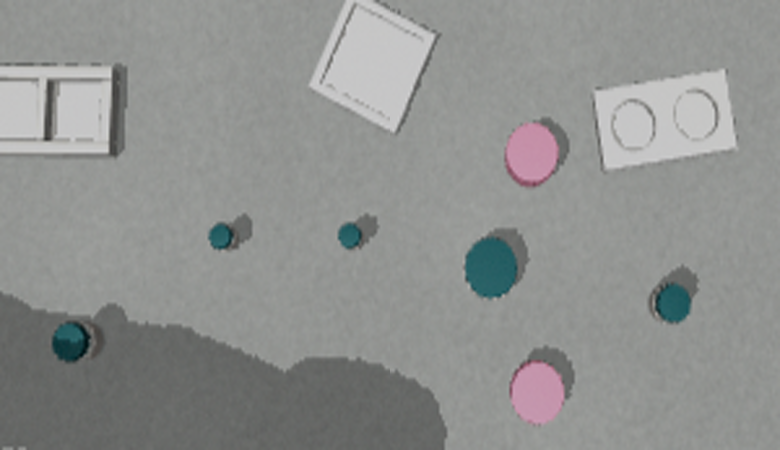

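The crop shows teal caps: two short vials, the jar between the two pink ones, and the tall vials at the left (in shadow) and right. The triangulated cap heights (about 0.040, 0.041 and 0.060) and the tray sizes match the descriptions. First target is the left tall vial at (0.377, 0.2555).

Call:
play_rows([
  [-0.496,-0.486,0.14,0,0,0.56,0],
  [-0.496,-0.486,0.14,0,0,0.56,0],
  [-0.496,-0.486,0.14,0,0,0.56,0],
  [-0.496,-0.486,0.14,0,0,0.56,0],
  [-0.496,-0.486,0.14,0,0,0.56,0],
  [-0.496,-0.486,0.14,0,0,0.56,0],
  [-0.496,-0.486,0.14,0,0,0.56,0],
  [-0.496,-0.486,0.14,0,0,0.56,0],
  [-0.496,-0.486,0.14,0,0,0.56,0],
  [-0.496,-0.486,0.14,0,0,0.56,0],
], newtons=40)

```text
clock: 1.1
position: [0.3766, 0.2566, 0.1613]
tool_rot: [-3.142, -0.0, 1.575]
force: [0.8, -0.6, 0.2]
grip_width: 0.0853
finger_force: 0.0
```

Call:
play_rows([
  [-0.002,0,0.08,0,0,0,0],
  [-0.002,0,0.16,0,0,0,0],
  [-0.002,0,0.22,0,0,0,0],
  [-0.002,0,0.25,0,0,0,0],
  [-0.002,0,0.262,0,0,0,0],
  [-0.002,0,0.262,0,0,0,0],
  [-0.002,0,0.262,0,0,0,1],
  [-0.002,0,0.262,0,0,0,1],
  [-0.002,0,0.262,0,0,0,1],
  [-0.002,0,0.262,0,0,0,1],
])

```text
clock: 2.1
position: [0.377, 0.255, 0.0308]
tool_rot: [3.141, -0.001, 1.57]
force: [-0.3, -0.0, 0.8]
grip_width: 0.0285
finger_force: 1.3
```

Call:
play_rows([
  [0,0,0,0,0,0,1],
  [0,0,0,0,0,0,1],
  [0,0,0,0,0,0,1],
])

```text
clock: 2.4
position: [0.377, 0.255, 0.0307]
tool_rot: [3.141, -0.001, 1.57]
force: [-0.9, 0.1, 8.9]
grip_width: 0.0272
finger_force: 39.0
```

Call:
play_rows([
  [0,0,-0.06,0,0,0,1],
  [0,0,-0.14,0,0,0,1],
  [0.02,0.04,-0.2,0,0,0,1],
  [0.04,0.11,-0.2,0,0,0,1],
  [0.07,0.19,-0.2,0,0,0,1],
  [0.1,0.26,-0.2,0,0,0,1],
  [0.13,0.33,-0.2,0,0,0,1],
  [0.141,0.367,-0.2,0,0,0,1],
  [0.141,0.367,-0.2,0,0,0,1],
  [0.141,0.367,-0.2,0,0,0,1],
])

```text
clock: 3.4
position: [0.56, 0.3246, 0.1299]
tool_rot: [-3.141, 0.001, 1.57]
force: [-1.2, 0.0, -0.9]
grip_width: 0.0268
finger_force: 39.6
```

Run:
```python
from workcell import *
import cv2,numpy as np
a=grab_frame("wrist");b=grab_frame("scene")
cv2.imwrite("pics/c1.png",np.vstack([a[:,:,::-1][::2,::2],b[150:350,350:640][:,:,::-1].copy() if 0 else b[150:350,320:640][:,:,::-1]]))
```

```text
(no output)
```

View pics/c1.png

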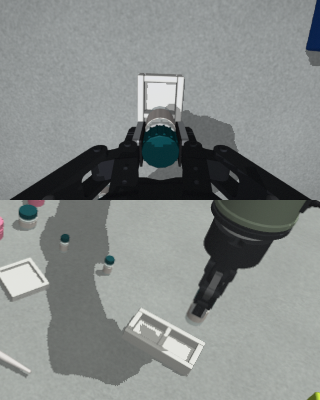

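The wrist picture (top half) shows the vial upright in the fingers, centred on the tray's width around (160,140). The other cell is visible ahead of it.

Call:
play_rows([
  [0,0,0.06,0,0,0,1],
  [0,0,0.12,0,0,0,1],
  [0,0,0.16,0,0,0,1],
  [0,0,0.175,0,0,0,1],
  [0,0,0.18,0,0,0,1],
  [0,0,0.184,0,0,0,1],
  [0,0,0.184,0,0,0,1],
])

```text
clock: 4.2
position: [0.5607, 0.3253, 0.0392]
tool_rot: [3.141, -0.001, 1.57]
force: [-0.4, 0.2, -0.9]
grip_width: 0.027
finger_force: 39.6
```

Call:
play_rows([
  [0,0,0.002,0,0,0,1],
  [0,0,0.004,0,0,0,1],
  [0,0,0.005,0,0,0,1],
  [0,0,0.005,0,0,0,1],
])

```text
clock: 4.6
position: [0.5607, 0.3253, 0.0368]
tool_rot: [3.141, -0.001, 1.57]
force: [-3.4, -0.4, 12.0]
grip_width: 0.0271
finger_force: 40.9
```

Call:
play_rows([
  [0,0,0,0,0,0,0.4],
  [0,0,0,0,0,0,0],
  [0,0,0,0,0,0,0],
  [0,0,-0.06,0,0,0,0],
  [0,0,-0.15,0,0,0,0],
  [0,0,-0.25,0,0,0,0],
  [-0.09,-0.026,-0.25,0,0,0,0],
  [-0.18,-0.052,-0.25,0,0,0,0],
  [-0.27,-0.078,-0.25,0,0,0,0],
  [-0.36,-0.104,-0.25,0,0,0,0],
])

```text
clock: 5.6
position: [0.5075, 0.1435, 0.161]
tool_rot: [3.141, -0.0, 1.57]
force: [3.2, -0.9, 0.7]
grip_width: 0.0854
finger_force: 0.0
```

Call:
play_rows([
  [-0.82,-0.236,0,0,0,0,0],
  [-0.82,-0.236,0,0,0,0,0],
  [-0.82,-0.236,0,0,0,0,0],
  [-0.82,-0.236,0,0,0,0,0],
  [-0.82,-0.236,0,0,0,0,0],
  [-0.82,-0.236,0,0,0,0,0],
  [-0.82,-0.236,0,0,0,0,0],
  [-0.82,-0.236,0,0,0,0,0],
  [-0.82,-0.236,0,0,0,0,0],
  [-0.82,-0.236,0,0,0,0,0],
])

```text
clock: 6.6
position: [0.3883, -0.2684, 0.161]
tool_rot: [3.142, 0.001, 1.564]
force: [0.8, 1.0, -0.2]
grip_width: 0.0854
finger_force: 0.0
```

Run:
```python
from workcell import *
import cv2,numpy as np
a=grab_frame("wrist");b=grab_frame("scene");t=grab_frame("top")
cv2.imwrite("pics/c2.png",np.vstack([a[:,:,::-1][::2,::2],b[150:350,320:640][:,:,::-1]]))
cv2.imwrite("pics/top2.png",t[:,:,::-1])
from h import *
T=get_calibration('top')
for c,s in blobs(teal(t[:,:,::-1].copy())):
    if c[0]<560: print(c,s[4],plane(T,c,.07))
print(observe()['position'],observe()['qpos'])
```

```text
[147.0078125 192.921875 ] 128 [0.56068042 0.32320805 0.07      ]
[234.5  238.36] 50 [0.45135435 0.1230511  0.07      ]
[284.1875 238.125 ] 48 [0.448622   0.01134106 0.07      ]
[338.39597315 248.84228188] 298 [ 0.42123844 -0.10938464  0.07      ]
[ 0.3900936  -0.26420106  0.16073877] [ 0.20463098  0.40387622  0.33944995  2.07618398 -0.20676439  0.69311208
  0.67800841]
```

View pics/c2.png

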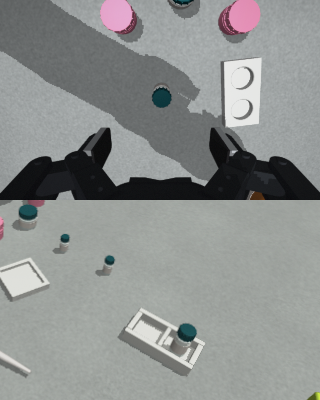

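The first tall vial stands upright in its cell (scene half, cap near (187,332) of the picture; measured (0.561, 0.323)). The second tall vial is at (162,97) in the wrist half, centred between the fingers.

Call:
play_rows([
  [-0.002,0.001,0.08,0,0,0,0],
  [-0.002,0.001,0.16,0,0,0,0],
  [-0.002,0.001,0.22,0,0,0,0],
  [-0.002,0.001,0.25,0,0,0,0],
  [-0.002,0.001,0.262,0,0,0,0],
  [-0.002,0.001,0.262,0,0,0,0],
  [-0.002,0.001,0.262,0,0,0,1],
  [-0.002,0.001,0.262,0,0,0,1],
  [-0.002,0.001,0.262,0,0,0,1],
  [-0.002,0.001,0.262,0,0,0,1],
])

```text
clock: 7.75
position: [0.3907, -0.2659, 0.0303]
tool_rot: [3.141, 0.0, 1.57]
force: [-0.7, -0.5, 0.6]
grip_width: 0.0282
finger_force: 0.9
```

Call:
play_rows([
  [0,0,0,0,0,0,1],
  [0,0,0,0,0,0,1],
  [0,0,0,0,0,0,1],
])

```text
clock: 8.05
position: [0.3907, -0.2659, 0.0303]
tool_rot: [3.141, 0.0, 1.57]
force: [-0.5, 0.7, 10.1]
grip_width: 0.027
finger_force: 38.6
```

Call:
play_rows([
  [0,0,-0.06,0,0,0,1],
  [0,0,-0.14,0,0,0,1],
  [0,0,-0.22,0,0,0,1],
  [0.06,0.02,-0.25,0,0,0,1],
  [0.15,0.05,-0.25,0,0,0,1],
  [0.24,0.08,-0.25,0,0,0,1],
  [0.33,0.11,-0.25,0,0,0,1],
  [0.42,0.14,-0.25,0,0,0,1],
  [0.51,0.17,-0.25,0,0,0,1],
  [0.6,0.2,-0.25,0,0,0,1],
])

```text
clock: 9.05
position: [0.491, 0.0361, 0.1551]
tool_rot: [3.141, -0.0, 1.57]
force: [1.9, -0.2, -0.4]
grip_width: 0.0271
finger_force: 39.5
```

Call:
play_rows([
  [0.09,0.026,0,0,0,0,1],
  [0.18,0.052,0,0,0,0,1],
  [0.27,0.078,0,0,0,0,1],
  [0.36,0.104,0,0,0,0,1],
  [0.43,0.124,0,0,0,0,1],
  [0.467,0.136,0,0,0,0,1],
  [0.467,0.136,0,0,0,0,1],
  [0.467,0.136,0.06,0,0,0,1],
  [0.467,0.136,0.06,0,0,0,1],
])

```text
clock: 9.95
position: [0.5572, 0.2661, 0.1222]
tool_rot: [-3.138, 0.003, 1.569]
force: [-1.0, -0.2, 0.3]
grip_width: 0.0272
finger_force: 39.5
```

Call:
play_rows([
  [0,0,0,0,0,0,1],
  [0,0,0.06,0,0,0,1],
  [0,0,0.12,0,0,0,1],
  [0,0,0.155,0,0,0,1],
  [0,0,0.168,0,0,0,1],
  [0,0,0.172,0,0,0,1],
  [0,0,0.172,0,0,0,1],
])

```text
clock: 10.65
position: [0.5595, 0.2676, 0.04]
tool_rot: [3.14, -0.001, 1.57]
force: [0.8, -0.5, -1.0]
grip_width: 0.0272
finger_force: 39.5
```

Call:
play_rows([
  [0,0,0.003,0,0,0,1],
  [0,0,0.005,0,0,0,1],
  [0,0,0.007,0,0,0,1],
  [0,0,0.0075,0,0,0,1],
])

```text
clock: 11.05
position: [0.5593, 0.2678, 0.0363]
tool_rot: [3.141, -0.001, 1.57]
force: [-6.1, -0.9, 20.9]
grip_width: 0.0267
finger_force: 41.7
```

Call:
play_rows([
  [0,0,-0.001,0,0,0,1],
  [0,0,-0.001,0,0,0,0.4],
  [0,0,-0.001,0,0,0,0],
  [0,0,-0.001,0,0,0,0],
  [0,0,-0.06,0,0,0,0],
  [0,0,-0.15,0,0,0,0],
  [0,0,-0.22,0,0,0,0],
  [-0.08,-0.07,-0.22,0,0,0,0],
  [-0.16,-0.13,-0.22,0,0,0,0],
  [-0.24,-0.19,-0.22,0,0,0,0],
])

```text
clock: 12.05
position: [0.4643, 0.1489, 0.1451]
tool_rot: [3.141, -0.0, 1.571]
force: [0.5, -0.5, 0.2]
grip_width: 0.0854
finger_force: 0.0
```

Call:
play_rows([
  [-0.037,-0.025,0,0,0,0,0],
  [-0.037,-0.025,0,0,0,0,0],
  [-0.037,-0.025,0,0,0,0,0],
])

```text
clock: 12.35
position: [0.4535, 0.1318, 0.1454]
tool_rot: [3.141, -0.001, 1.569]
force: [0.4, 0.7, -0.1]
grip_width: 0.0852
finger_force: 0.0
```

Run:
```python
from workcell import *
import cv2,numpy as np
a=grab_frame("wrist");b=grab_frame("scene")
cv2.imwrite("pics/c3.png",np.vstack([a[:,:,::-1][::2,::2],b[150:350,320:640][:,:,::-1]]))
```

```text
(no output)
```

View pics/c3.png

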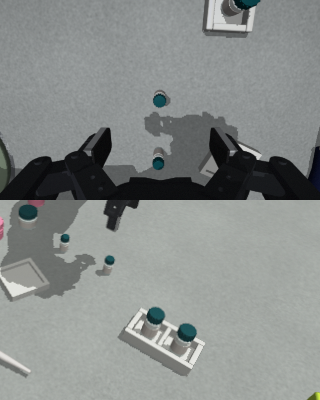

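Both tall vials stand in their cells (scene half, caps at (155,318) and (187,332)). In the wrist half, short vial 1 is between the fingers at (160,100).

Call:
play_rows([
  [0,0,0.08,0,0,0,0],
  [0,0,0.16,0,0,0,0],
  [0,0,0.22,0,0,0,0],
  [0,0,0.246,0,0,0,0],
  [0,0,0.256,0,0,0,0],
  [0,0,0.256,0,0,0,0],
  [0,0,0.256,0,0,0,1],
  [0,0,0.256,0,0,0,1],
  [0,0,0.256,0,0,0,1],
  [0,0,0.256,0,0,0,1],
])

```text
clock: 13.45
position: [0.4534, 0.1318, 0.0175]
tool_rot: [3.141, -0.0, 1.57]
force: [-0.3, -0.5, 0.7]
grip_width: 0.0284
finger_force: 0.0
```

Call:
play_rows([
  [0,0,0,0,0,0,1],
  [0,0,0,0,0,0,1],
  [0,0,0,0,0,0,1],
  [0,0,0,0,0,0,1],
], newtons=30)

```text
clock: 13.85
position: [0.4533, 0.1318, 0.0174]
tool_rot: [3.141, -0.0, 1.57]
force: [-1.3, 0.6, 7.3]
grip_width: 0.018
finger_force: 30.0
```

Call:
play_rows([
  [0,0,-0.06,0,0,0,1],
  [0,0,-0.14,0,0,0,1],
  [-0.06,0.02,-0.2,0,0,0,1],
  [-0.15,0.04,-0.2,0,0,0,1],
  [-0.24,0.06,-0.2,0,0,0,1],
  [-0.33,0.08,-0.2,0,0,0,1],
  [-0.42,0.1,-0.2,0,0,0,1],
  [-0.51,0.12,-0.2,0,0,0,1],
  [-0.6,0.14,-0.2,0,0,0,1],
  [-0.68,0.15,-0.2,0,0,0,1],
])

```text
clock: 14.85
position: [0.5281, -0.2109, 0.1171]
tool_rot: [3.141, 0.0, 1.569]
force: [0.2, 0.7, 0.6]
grip_width: 0.0179
finger_force: 29.5
```

Call:
play_rows([
  [-0.05,0.006,0,0,0,0,1],
  [-0.066,0.007,0,0,0,0,1],
  [-0.066,0.007,0.05,0,0,0,1],
  [-0.066,0.007,0.05,0,0,0,1],
  [-0.066,0.007,0.05,0,0,0,1],
])

```text
clock: 15.35
position: [0.5311, -0.2406, 0.0921]
tool_rot: [-3.141, -0.001, 1.571]
force: [-0.9, 0.7, -0.3]
grip_width: 0.0181
finger_force: 29.5
```

Run:
```python
from workcell import *
import cv2,numpy as np
a=grab_frame("wrist");b=grab_frame("scene")
cv2.imwrite("pics/c4.png",np.vstack([a[:,:,::-1][::2,::2],b[50:250,200:520][:,:,::-1]]))
print(observe()['position'])
```

```text
[ 0.53172627 -0.24091788  0.09289672]
```

View pics/c4.png

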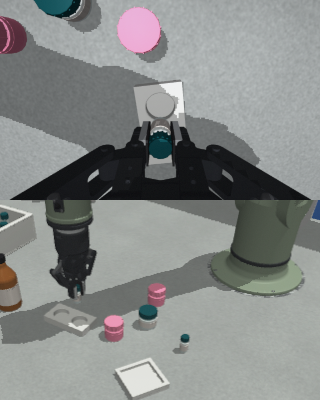

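Short vial 1 is held upright over the rack's near well (wrist half: vial (160,145), well (160,105)).

Call:
play_rows([
  [0,0,0.05,0,0,0,1],
  [0,0,0.09,0,0,0,1],
  [0,0,0.12,0,0,0,1],
  [0,0,0.132,0,0,0,1],
  [0,0,0.136,0,0,0,1],
  [0,0,0.139,0,0,0,1],
  [0,0,0.14,0,0,0,1],
  [0,0,0.14,0,0,0,1],
])

```text
clock: 16.25
position: [0.5316, -0.2415, 0.0226]
tool_rot: [3.141, 0.0, 1.57]
force: [-0.1, -0.4, -0.0]
grip_width: 0.0182
finger_force: 29.5
```

Call:
play_rows([
  [0,0,0.001,0,0,0,1],
  [0,0,0.001,0,0,0,0.4],
  [0,0,0.001,0,0,0,0],
  [0,0,0.001,0,0,0,0],
  [0,0,-0.06,0,0,0,0],
  [0,0,-0.15,0,0,0,0],
  [0,0,-0.24,0,0,0,0],
  [0.09,-0.03,-0.24,0,0,0,0],
  [0.18,-0.06,-0.24,0,0,0,0],
  [0.27,-0.09,-0.24,0,0,0,0],
])

```text
clock: 17.25
position: [0.4857, -0.105, 0.1423]
tool_rot: [3.141, -0.0, 1.569]
force: [1.4, 1.2, -0.6]
grip_width: 0.0852
finger_force: 0.0
```

Call:
play_rows([
  [0.09,-0.03,0,0,0,0,0],
  [0.17,-0.05,0,0,0,0,0],
  [0.22,-0.07,0,0,0,0,0],
  [0.241,-0.073,0,0,0,0,0],
  [0.241,-0.073,0,0,0,0,0],
  [0.241,-0.073,0,0,0,0,0],
])

```text
clock: 17.85
position: [0.4505, 0.0133, 0.1421]
tool_rot: [3.141, 0.0, 1.569]
force: [0.1, -0.6, 0.6]
grip_width: 0.0855
finger_force: 0.0
```

Run:
```python
from workcell import *
import cv2,numpy as np
a=grab_frame("wrist");b=grab_frame("scene")
cv2.imwrite("pics/c5.png",np.vstack([a[:,:,::-1][::2,::2],b[50:250,200:520][:,:,::-1]]))
print(observe()['position'])
```

```text
[0.45040794 0.01286156 0.14206381]
```

View pics/c5.png

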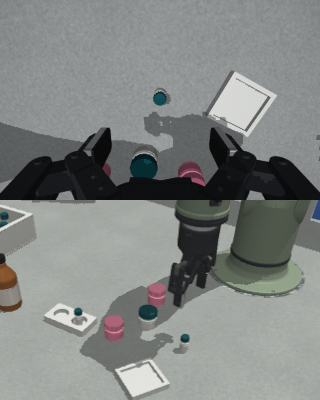

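Short vial 1 stands in its well (scene half (78,313)), and short vial 2 is between the fingers at (160,97) in the wrist half.

Call:
play_rows([
  [0.003,0,0.08,0,0,0,0],
  [0.003,0,0.16,0,0,0,0],
  [0.003,0,0.22,0,0,0,0],
  [0.003,0,0.242,0,0,0,0],
  [0.003,0,0.249,0,0,0,0],
  [0.003,0,0.249,0,0,0,0],
  [0.003,0,0.249,0,0,0,1],
  [0.003,0,0.249,0,0,0,1],
  [0.003,0,0.249,0,0,0,1],
  [0.003,0,0.249,0,0,0,1],
])

```text
clock: 18.95
position: [0.4503, 0.0158, 0.018]
tool_rot: [3.141, -0.0, 1.57]
force: [-0.5, 1.2, 0.6]
grip_width: 0.0285
finger_force: 0.0
```

Call:
play_rows([
  [0,0,0,0,0,0,1],
  [0,0,0,0,0,0,1],
  [0,0,0,0,0,0,1],
  [0,0,0,0,0,0,1],
])

```text
clock: 19.35
position: [0.4502, 0.0157, 0.0179]
tool_rot: [3.141, -0.0, 1.57]
force: [-1.5, 1.1, 9.1]
grip_width: 0.0181
finger_force: 29.3
```

Call:
play_rows([
  [0,0,-0.06,0,0,0,1],
  [0,0,-0.14,0,0,0,1],
  [-0.06,0.02,-0.2,0,0,0,1],
  [-0.15,0.04,-0.2,0,0,0,1],
  [-0.24,0.06,-0.2,0,0,0,1],
  [-0.33,0.09,-0.2,0,0,0,1],
  [-0.42,0.12,-0.2,0,0,0,1],
  [-0.51,0.14,-0.2,0,0,0,1],
  [-0.58,0.16,-0.2,0,0,0,1],
  [-0.62,0.175,-0.2,0,0,0,1],
])

```text
clock: 20.35
position: [0.5369, -0.2979, 0.1175]
tool_rot: [-3.141, 0.001, 1.567]
force: [0.2, 1.2, -0.7]
grip_width: 0.0178
finger_force: 29.5
```

Call:
play_rows([
  [-0.012,0.002,0,0,0,0,1],
  [-0.012,0.002,0,0,0,0,1],
  [-0.012,0.002,0.05,0,0,0,1],
  [-0.012,0.002,0.1,0,0,0,1],
  [-0.012,0.002,0.14,0,0,0,1],
  [-0.012,0.002,0.16,0,0,0,1],
  [-0.012,0.002,0.17,0,0,0,1],
  [-0.012,0.002,0.17,0,0,0,1],
  [-0.012,0.002,0.17,0,0,0,1],
])

```text
clock: 21.25
position: [0.5387, -0.3004, 0.0334]
tool_rot: [3.141, 0.0, 1.57]
force: [0.1, -0.4, -0.1]
grip_width: 0.0181
finger_force: 29.5
```

Call:
play_rows([
  [0,0,0.01,0,0,0,1],
  [0,0,0.016,0,0,0,1],
  [0,0,0.019,0,0,0,1],
  [0,0,0.021,0,0,0,1],
  [0,0,0.021,0,0,0,1],
])

```text
clock: 21.75
position: [0.5383, -0.3006, 0.0229]
tool_rot: [3.141, -0.0, 1.57]
force: [-4.8, 2.8, 16.8]
grip_width: 0.0183
finger_force: 31.1
```

Call:
play_rows([
  [0,0,-0.001,0,0,0,1],
  [0,0,-0.001,0,0,0,0.4],
  [0,0,-0.001,0,0,0,0],
  [0,0,-0.001,0,0,0,0],
  [0,0,-0.06,0,0,0,0],
  [0,0,-0.15,0,0,0,0],
  [0,0,-0.24,0,0,0,0],
  [0.08,-0.05,-0.24,0,0,0,0],
  [0.16,-0.1,-0.24,0,0,0,0],
  [0.24,-0.15,-0.24,0,0,0,0],
])

```text
clock: 22.75
position: [0.4623, -0.1791, 0.1422]
tool_rot: [3.141, -0.0, 1.57]
force: [1.5, 0.9, -0.1]
grip_width: 0.0853
finger_force: 0.0
```

Call:
play_rows([
  [0.08,-0.05,0,0,0,0,0],
  [0.13,-0.075,0,0,0,0,0],
  [0.142,-0.083,0,0,0,0,0],
  [0.142,-0.083,0,0,0,0,0],
  [0.142,-0.083,0,0,0,0,0],
])

```text
clock: 23.25
position: [0.4226, -0.1101, 0.1422]
tool_rot: [3.141, 0.0, 1.569]
force: [0.4, -0.4, -0.3]
grip_width: 0.0851
finger_force: 0.0
```

Run:
```python
from workcell import *
import cv2,numpy as np
a=grab_frame("wrist");b=grab_frame("scene")
cv2.imwrite("pics/c6.png",np.vstack([a[:,:,::-1][::2,::2],b[50:250,200:520][:,:,::-1]]))
print(observe()['position'])
```

```text
[ 0.42240163 -0.11036102  0.14201104]
```

View pics/c6.png

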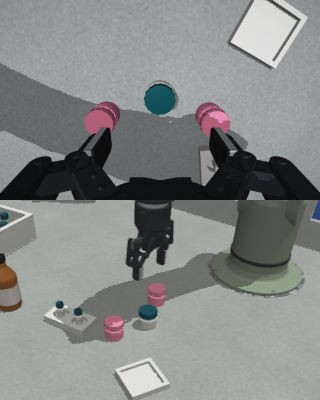

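Both short vials stand in their wells (scene half, caps (60,305) and (78,313)). The jar is at (160,98) in the wrist half, centred between the fingers. The pink look-alikes at (103,118) and (213,120) are off the finger line.

Call:
play_rows([
  [0.001,0,0,0,0,0,0.2],
  [0.001,0,0.06,0,0,0,0.2],
  [0.001,0,0.12,0,0,0,0.2],
  [0.001,0,0.18,0,0,0,0.2],
  [0.001,0,0.23,0,0,0,0.2],
  [0.001,0,0.255,0,0,0,0.2],
  [0.001,0,0.26,0,0,0,0.2],
  [0.001,0,0.26,0,0,0,0.2],
  [0.001,0,0.26,0,0,0,1],
  [0.001,0,0.26,0,0,0,1],
], newtons=45)

```text
clock: 24.35
position: [0.4225, -0.109, 0.0129]
tool_rot: [3.14, 0.0, 1.57]
force: [-1.5, -0.7, 14.1]
grip_width: 0.0448
finger_force: 43.8
```

Call:
play_rows([
  [0,0,0,0,0,0,1],
  [0,0,0,0,0,0,1],
  [0,0,0,0,0,0,1],
  [0,0,0,0,0,0,1],
])

```text
clock: 24.75
position: [0.4224, -0.109, 0.013]
tool_rot: [3.14, 0.0, 1.57]
force: [-2.1, -1.0, 7.9]
grip_width: 0.0449
finger_force: 44.8
```

Call:
play_rows([
  [0,0,-0.05,0,0,0,1],
  [0,0,-0.12,0,0,0,1],
  [0,0,-0.18,0,0,0,1],
  [0.04,0.06,-0.18,0,0,0,1],
  [0.08,0.13,-0.18,0,0,0,1],
  [0.12,0.2,-0.18,0,0,0,1],
  [0.16,0.26,-0.18,0,0,0,1],
  [0.19,0.31,-0.18,0,0,0,1],
  [0.206,0.336,-0.18,0,0,0,1],
  [0.206,0.336,-0.18,0,0,0,1],
])

```text
clock: 25.75
position: [0.5915, -0.0042, 0.1025]
tool_rot: [3.14, -0.0, 1.572]
force: [-0.4, 0.0, -0.8]
grip_width: 0.0449
finger_force: 46.3
```

Call:
play_rows([
  [0,0,0,0,0,0,1],
  [0,0,0.05,0,0,0,1],
  [0,0,0.1,0,0,0,1],
  [0,0,0.135,0,0,0,1],
  [0,0,0.15,0,0,0,1],
  [0,0,0.155,0,0,0,1],
  [0,0,0.155,0,0,0,1],
])

```text
clock: 26.45
position: [0.5901, -0.0063, 0.0251]
tool_rot: [3.141, 0.0, 1.569]
force: [0.8, 0.4, -1.2]
grip_width: 0.0449
finger_force: 46.3
```

Target z is 0.018.

Call:
play_rows([
  [0,0,0.006,0,0,0,1],
  [0,0,0.01,0,0,0,1],
  [0,0,0.012,0,0,0,1],
  [0,0,0.014,0,0,0,1],
  [0,0,0.014,0,0,0,1],
])

```text
clock: 26.95
position: [0.5906, -0.006, 0.0208]
tool_rot: [3.14, -0.001, 1.57]
force: [-19.1, 1.3, 60.6]
grip_width: 0.0452
finger_force: 52.6
```

Contact came about 3 mm early at 60 N, so I ease off and look.

Call:
play_rows([
  [0,0,-0.004,0,0,0,1],
  [0,0,-0.004,0,0,0,1],
])

```text
clock: 27.15
position: [0.5907, -0.0059, 0.021]
tool_rot: [3.14, -0.0, 1.57]
force: [-5.3, 1.4, 23.9]
grip_width: 0.0449
finger_force: 48.6
```

Run:
```python
from workcell import *
import cv2,numpy as np
a=grab_frame("wrist");b=grab_frame("scene");
cv2.imwrite("pics/c7.png",np.vstack([a[:,:,::-1][200:,160:480],cv2.resize(b[150:270,270:430][:,:,::-1],None,fx=2,fy=2)]))
print(observe()['position'],observe()['force'])
```

```text
[ 0.5906263  -0.0059181   0.02095745] [-5.65153064  0.75621719 23.58720057]
```

View pics/c7.png

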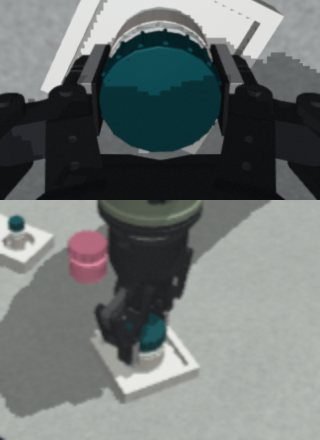

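The jar sits centrally in its cell and upright. I unload the rest of the force, then release.

Call:
play_rows([
  [0,0,-0.002,0,0,0,1],
  [0,0,-0.002,0,0,0,0.45],
  [0,0,-0.002,0,0,0,0.3],
  [0,0,-0.002,0,0,0,0.1],
  [0,0,-0.002,0,0,0,0],
  [0,0,-0.04,0,0,0,0],
  [0,0,-0.1,0,0,0,0],
  [0,0,-0.18,0,0,0,0],
  [0,0,-0.25,0,0,0,0],
  [0,0,-0.28,0,0,0,0],
])

```text
clock: 28.25
position: [0.591, -0.0061, 0.1627]
tool_rot: [3.138, -0.0, 1.57]
force: [0.2, -0.2, -0.1]
grip_width: 0.0855
finger_force: 0.0
```

Call:
play_rows([
  [0.08,-0.06,0,0,0,0,0],
  [0.16,-0.12,0,0,0,0,0],
  [0.24,-0.18,0,0,0,0,0],
  [0.3,-0.22,0,0,0,0,0],
  [0.3,-0.22,0,0,0,0,0],
  [0.3,-0.22,0,0,0,0,0],
])

```text
clock: 28.85
position: [0.48, 0.1447, 0.1597]
tool_rot: [3.141, -0.0, 1.572]
force: [1.0, -0.3, 0.6]
grip_width: 0.0849
finger_force: 0.0
```

Run:
```python
from workcell import *
from h import *
np.set_printoptions(precision=4,suppress=True)
t=grab_frame("top")[:,:,::-1].copy();s=grab_frame("scene")[:,:,::-1].copy()
T,S=get_calibration('top'),get_calibration('scene')
bs=blobs(teal(s))
for c,st in blobs(teal(t)):
    if c[0]<560:
        r=[(tri(T,c,S,b[0]),b[0]) for b in bs]; r=[q for q in r if .02<q[0][0][2]<.1]
        print(c,st[4],min(r,key=lambda q:q[0][1]) if r else None)
cv2.imwrite('pics/end.png',np.vstack([t[100:320,100:500],s[80:330,200:600]]))
```

```text
[291.8445 177.2721] 283 ((array([ 0.5903, -0.0062,  0.0483]), np.float64(0.0013774618188121996)), array([341.4245, 215.305 ]))
[419.8462 195.9231] 52 ((array([ 0.5377, -0.3016,  0.045 ]), np.float64(0.0016738512570332765)), array([259.2439, 154.    ]))
[395.2174 199.6087] 46 ((array([ 0.5309, -0.2443,  0.0448]), np.float64(0.001589550285268604)), array([277.6316, 161.1316]))
```

View pics/end.png

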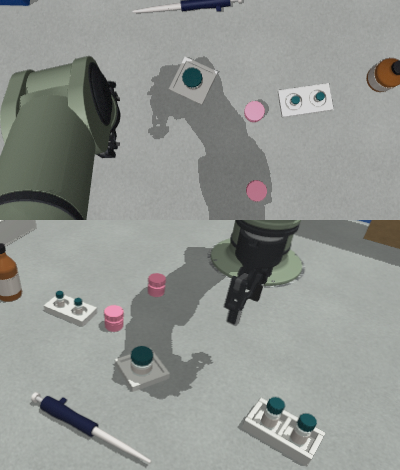

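All the glass is in place. The jar's cap reads about 2 mm high, so I take a closer look.

Run:
```python
from h import *
from workcell import *
a=cv2.imread('pics/scene0.png'); b=grab_frame('scene')[:,:,::-1].copy()
T,S=get_calibration('top'),get_calibration('scene')
t0=cv2.imread('pics/top0.png'); t1=grab_frame('top')[:,:,::-1].copy()
def wide(im,x,y,hi):
    m=cv2.inRange(cv2.cvtColor(im,cv2.COLOR_BGR2HSV),(78,70,10),(105,255,hi)); 
    return min(blobs(m),key=lambda q:np.hypot(q[0][0]-x,q[0][1]-y))
for T_,S_,tx,sx in((t0,a,(338,249),(347,161)),(t1,b,(292,177),(341,215))):
    q,r=wide(T_,*tx,190),wide(S_,*sx,190); print(q,r,tri(T,q[0],S,r[0]))
z=lambda im,x,y:cv2.resize(im[y-28:y+28,x-28:x+28],None,fx=7,fy=7,interpolation=2)
cv2.imwrite('pics/jar.png',np.hstack([z(a,347,168),z(b,341,222)]))
```

```text
(array([338.44126984, 248.87936508]), array([329, 239,  20,  21, 315], dtype=int32)) (array([347.53363229, 161.65470852]), array([339, 155,  18,  15, 223], dtype=int32)) (array([ 0.42168102, -0.10925405,  0.04044645]), np.float64(0.0017165671220257675))
(array([291.74747475, 177.16498316]), array([282, 168,  20,  20, 297], dtype=int32)) (array([341.42136499, 215.35311573]), array([331, 206,  22,  20, 337], dtype=int32)) (array([ 0.59058667, -0.00604296,  0.04846478]), np.float64(0.001330847909385682))
```

View pics/jar.png

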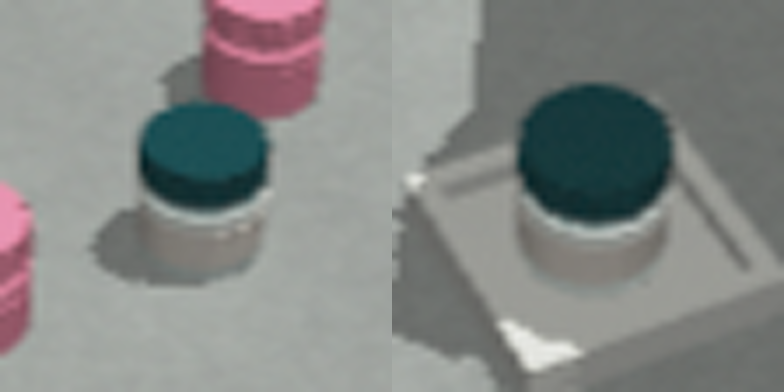

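The jar stands upright and centred in the single cell. The height reading comes from a steeper viewing angle, which shifts the cap's centroid upwards. The scene view shows all five vials and the jar in place with the gripper clear, so I hand in.

```bash
python3 -c "
from workcell import *
print(job_done())"
```

```text
the job is handed in; nothing more can be done
None
```

The job is handed in: both tall vials, both short vials and the jar stand upright in their cells, with the pipette, bottle and pink look-alikes untouched. The jar touched down about 3 mm sooner than I calculated and was briefly pressed to 61 N at the wrist.

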